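Unlatch the utility box by its paddle and stow the parts tray

TASK

Open the grey utility box by pulling up the black paddle handle recessed in its lid, which trips the latch, and swing the lid up to a fully open, standing position. Then pick up the blue parts tray and lower it level into the box, without dropping it, so that its four corner lugs drop fully home in the sockets of the white tray inside. Leave the lid open and do not disturb the other things on the table.

Things in the scene. Friction and masses are not known exactly. Their poses are not given: they have to be found in the camera images.
- kit_box: Fixed grey box: tub 170 (x) x 240 (y) x 95 mm high, walls 4 mm; 131 mm high with the lid shut. Origin under its centre on the table; z up, -x to its front (paddle side, facing the robot, yaw within 0.2 rad), +x to its hinge. Fixed inside: a white lower tray 130 x 200 mm, top 40 mm above the table, with a 20 mm square socket 15 mm deep at each corner, centres x = +-50, y = +-85 mm.
- tray_seat (a point): Where the origin of the parts tray belongs when its lugs are home: on the box's centre line, 28 mm above the box's origin; axes as the box.
- lid (a joint): Angle of the grey lid (180 x 250 x 36 mm, 0.3 kg), rad: 0 shut, 1.57 upright, 1.85 its stop. The front edge rises as it opens, turning about the box's +y axis. The stiff hinge (0.5 N m of friction) keeps the lid at any angle where it is left. A spring bolt holds it shut until the paddle is pulled; prying at the lid does not open it.
- lid_hinge (a point): Point on the hinge line at the middle of the lid, 88 mm to +x of the box's origin and 95 mm above it; x, y, z axes turn with the lid and are parallel to the box's when shut.
- lid_front_edge (a point): Middle of the lid's front edge, half way up its 36 mm: 178 mm to -x, 18 mm to +z of lid_hinge in the lid's axes. The middle 136 mm of the edge is the open mouth of the pocket, with only a 3 mm floor plate level with the lid's underside; 71 to 125 mm from the middle, on both sides, it is a full-height wall.
- paddle (a joint): Angle of the paddle to the lid, rad: 0 flush with the lid's top, 0.55 fully pulled (stop); the free front end rises. The latch lets go at about 0.33. A light spring (1 to 2 N at the free end) returns it when released.
- paddle_grip (a point): Grasp point on the black paddle: middle of its 44 mm width (along the box's y) and 12 mm thickness, 14 mm from its free front end, 52 mm from its pivot. It can be pinched by its sides from above, or hooked below its free end.
- parts_tray: Loose blue tray, 130 (x) x 200 (y) mm, 0.25 kg. Origin at its centre, level with the bottom ends of its four corner lugs, on which it stands; z up. Round lugs 14 mm across, tapered to 10 mm, 12 mm long, at x = +-50, y = +-85 mm. Tray floor 15 mm and wall tops 32 mm above the origin. It may be seated either way round.
- tray_bar (a point): Middle of the tray's carrying bar, 54 mm above the tray's origin: 78 mm long along the tray's x, 12 mm wide (y) and 12 mm high, open below (33 mm to the tray floor), carried by a post at each end (x = +-34.5 mm). Axes as the tray.
- puck_capsule: Bystander: black oblong capsule 35 x 71 x 24 mm, origin under its centre.
- clip_black: Bystander: black printed clip 30 x 65 x 25 mm, origin under its centre.
- stepped_slab: Bystander: light grey two-step slab 112 x 53 x 11 mm, origin under its centre.
- paddle_pivot (a point): Pivot of the paddle, parallel to the box's y: 104 mm to -x and 30 mm to +z of lid_hinge in the lid's axes.
- pocket (a point): Middle of the floor of the steel pocket in the lid round the paddle. The pocket is 136 mm wide (46 mm free on each side of the paddle), reaches 80 mm back from the lid's front edge and is open at the top and the front; its floor is 33 mm below the lid's top and 27 mm below paddle_grip.

How it is judged:
By the outcome, as a careful person would: the job done as asked, in the order asked, and still so for the second after the job is handed in, with the robot touching nothing.
It also fails if it takes over 72 s, if anything falls off the work surface, if the arm or the gripper's body presses on something with over 40 N, if the wrist force passes 120 N, or if a joint passes its speed limit or range.

ROBOT

A 6-joint arm with a two-finger parallel gripper is mounted at the origin on a cart in front of the work surface, level with it; the furniture and walls round the work are solid. World frame = base frame: x ahead of the robot, y to its left, z up, the work surface at z = 0. Lengths are in mm, angles in rad, forces in N, time in s.
With the tool pointing down it reaches from about 325 to 750 mm from the base axis. Payload 7.6 kg.
Tool frame: the origin (TCP) lies on the mounting face of the last link; the fingertips stand 173 mm ahead of it and the grasp point (between the pads) lies 155 mm ahead of it; z points along the fingers, x is the direction in which the jaws open and shut, and the axes are right-handed (so a half turn about z gives the same grasp; the last joint's range is limited). The gripper opens to 85 mm and grips with 20 to 120 N. Pads are 22 mm wide; open, the fingers measure 114 mm over their backs; the gripper's body (76 mm by 85 mm) begins 54 mm behind the grasp point. The pads swing forward as they close: fully open they stand 13 mm farther back than shut.
Start: joints at [1.181, 0.052, 1.401, -0, 1.689, -0.07], TCP at [165.026, 498.393, 404.723] pointing down, gripper open.
Joint ranges: [-2.9, 2.9], [-0.91, 2.17], [0.12, 2.37], [-1.06, 4.2], [0.26, 2.73], [-2.93, 2.93]. Speed limits (rad/s): [2.57, 2.57, 3.01, 3.14, 3.14, 3.14].

INTERFACE

Orientations are given as [roll, pitch, yaw] about the fixed x, y, z axes, in that order (R = Rz(yaw) Ry(pitch) Rx(roll)).
In Python, from bench import robot gives the robot as it stands. The module is installed in compiled form; this text tells all that it offers.
- The arm moves only by the tool apply_moves, never from a script. Its argument "rows" is one flat list of numbers, 4 for each row, row after row: the shift along the tool's x, y, z in cm, then the turn about the tool's z in rad. In form: [x, y, z, yaw, x, y, z, yaw, ...]. A call has 1 to 10 rows; each row is the pose to reach, as a shift and turn from the pose commanded when the call began, along the tool's axes at that moment; what a row does not reach only later rows make up. A row lasts 1/10 s, in which the tool goes at most 50 mm and 8.59 degrees, less where a joint would pass 70% of its speed; a pose out of reach is approached as far as the arm can. A call with a gripper value outside its range is refused whole. "jaw" is the opening, from -1 (shut) to 1 (fully open), so that 0 is half open, set as the call begins (left out, the last holds). The fingers move at their own pace and stop on an object; "force" is the grip in N (left out, the last holds). Time passes only in rows, so rows that repeat a pose let the fingers close. It gives the time, the measured TCP pose, the force and the opening at its end, in the units of the state.
- robot.state(): the state, without advancing time (a new reading comes with each control period).
- robot.snapshot(name): name is "side" or "top" or "wrist"; returns a dict with "frame" (384x512x3 uint8, red, green, blue), "fovy" (degrees; the focal length in pixels is half the picture's height over the tangent of half this angle, whatever the lens; pixels are square), "cx", "cy" (the principal point, pixels), "distortion" ([k1, k2, p1, p2, k3] as OpenCV has them; the pictures are not rectified), "cam_to_world" (4x4, takes a point from camera to world coordinates); the wrist camera has in their place "hand_eye" (4x4, takes a point from camera to tool coordinates, whose origin is the TCP and whose axes are the tool frame's). Camera axes: x right, y down, z forward; pixel columns grow to the right and rows downward; lengths in mm; the calibration is good to about 2 mm. A picture is of the moment at which its call begins: read the wrist's pose just before it. There is no depth.
- robot.close_job(): hands the job in, once; it reports no verdict.
The state is a dict: "time_s": time; "q": joint angles; "joint_vel": joint speeds; "joint_torque": joint torques, N m; "tool_pos": TCP position; "tool_rot": TCP orientation; "ft_force": force on the tool from outside, world axes, zero at the start; "torque": the same for the moment, N m; "opening": finger opening in mm.
Only numpy, scipy, OpenCV 4.12 (cv2) and the standard library are available. Lean on these libraries where they do the work, as an engineer would, in place of code of your own. Each camera call takes 0.05 s, during which the arm holds its last target.

## Working session

There is one attempt and no reset: what is moved stays moved. The work goes in short steps, Python scripts to look and compute and a tool call to move; the robot and the scene stay as the last step left them, time stands still between calls to the robot, and variables do not carry over. Pictures are saved under pics/ and viewed, and the job is handed in when it is done.

Besides the shell and the picture viewer there is one more tool, called after ">>>" as name(argument=value, ...) on one line, values as JSON. apply_moves: Moves the arm, as the interface text tells. Its arguments: {"type":"object","properties":{"rows":{"type":"array"},"jaw":{"type":"number"},"force":{"type":"number"}},"required":["rows"]}

```bash
mkdir -p pics; cat > h.py <<'E'
import numpy as np, cv2
from bench import robot
def snap(name,fn):
    s=robot.state(); d=robot.snapshot(name); cv2.imwrite('pics/'+fn+'.png',d['frame'][:,:,::-1])
    d['state']=s; np.save('pics/'+fn+'.npy',d,allow_pickle=True); return d
def R(rpy):
    from scipy.spatial.transform import Rotation as Ro
    return Ro.from_euler('xyz',rpy).as_matrix()
def load(fn): return np.load('pics/'+fn+'.npy',allow_pickle=True).item()
def K(d):
    f=d['frame'].shape[0]/2/np.tan(np.radians(d['fovy'])/2)
    return np.array([[f,0,d['cx']],[0,f,d['cy']],[0,0,1.]])
def T(d):
    if 'cam_to_world' in d: return np.array(d['cam_to_world'])
    M=np.eye(4); M[:3,:3]=R(d['state']['tool_rot']); M[:3,3]=d['state']['tool_pos']
    return M@np.array(d['hand_eye'])
def ray(d,px):
    p=cv2.undistortPoints(np.array(px,float).reshape(-1,1,2),K(d),np.array(d['distortion'],float)).reshape(-1,2)
    M=T(d); v=np.c_[p,np.ones(len(p))]@M[:3,:3].T
    return M[:3,3],v
def onz(d,px,z):
    o,v=ray(d,px); return o+v*((z-o[2])/v[:,2])[:,None]
def proj(d,P):
    M=np.linalg.inv(T(d)); P=np.array(P,float).reshape(-1,3)
    c=P@M[:3,:3].T+M[:3,3]
    return cv2.projectPoints(c,np.zeros(3),np.zeros(3),K(d),np.array(d['distortion'],float))[0].reshape(-1,2)
E
python3 - <<'E'
from h import *
print(robot.state())
for n in ['side','top','wrist']:
    d=snap(n,n+'0'); print(n,d['fovy'],T(d).round(2).tolist())
E
```

```text
{'time_s': 0.0, 'q': array([ 1.18071968e+00,  5.28290517e-02,  1.40173277e+00, -1.68838542e-05,
        1.68860017e+00, -7.03098784e-02]), 'joint_vel': array([ 0.00063298, -0.00027593,  0.00059078,  0.00034274, -0.00216929,
        0.00090094]), 'joint_torque': array([-9.52329137e-04, -3.81667256e+01, -3.60184693e+01, -1.21473067e-04,
        6.17364538e-03,  6.31672856e-05]), 'tool_pos': array([165.00393517, 498.36264719, 403.87219171]), 'tool_rot': array([-3.14149913e+00,  1.56664087e-03,  1.25102766e+00]), 'ft_force': array([-0.48710487, -0.16694329,  0.66041803]), 'torque': array([ 0.03616703, -0.01086442,  0.00575017]), 'opening': 85.37746106957798}
side 55.24873211559647 [[-0.88, -0.26, 0.4, 255.28], [-0.48, 0.51, -0.71, 688.32], [-0.02, -0.82, -0.58, 602.8], [0.0, 0.0, 0.0, 1.0]]
top 46.8297300198452 [[0.03, -0.99, 0.16, 418.53], [-1.0, -0.03, 0.0, 61.83], [0.0, -0.16, -0.99, 1283.35], [0.0, 0.0, 0.0, 1.0]]
wrist 60.2977606569367 [[0.31, 0.92, 0.25, 103.29], [0.95, -0.3, -0.08, 519.84], [-0.0, 0.26, -0.97, 373.52], [0.0, 0.0, 0.0, 1.0]]
```

View pics/side0.png

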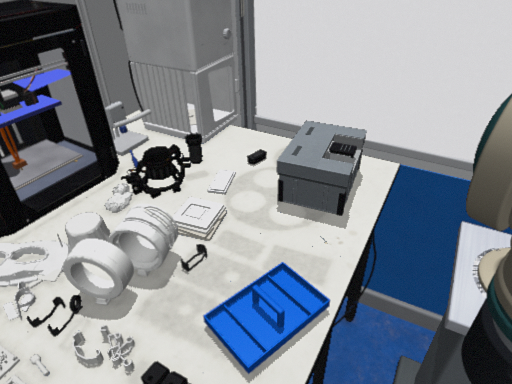

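View pics/top0.png

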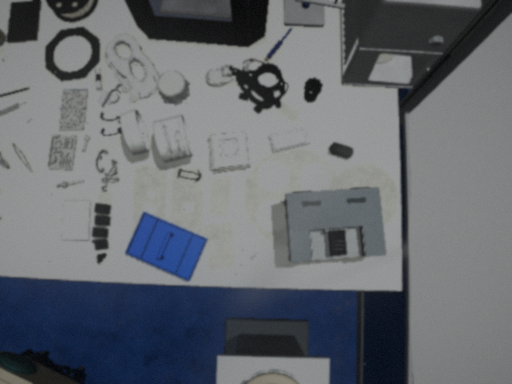

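View pics/wrist0.png

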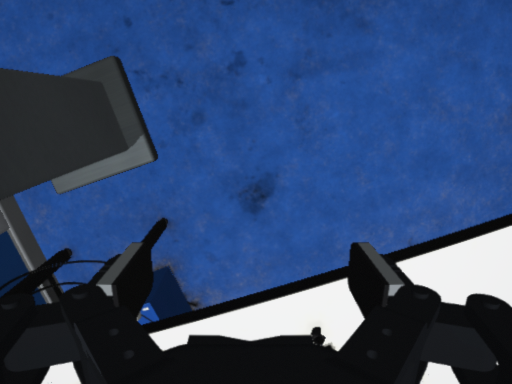

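The side view shows the box at about (322,165) and the blue tray at (268,315). The top view shows the box at (335,225), the paddle at (338,243) and the tray at (167,245). I'll enlarge both.

```bash
python3 - <<'E'
from h import *
d=load('top0'); f=d['frame'][:,:,::-1]
a=cv2.resize(f[170:285,260:400],None,fx=5,fy=5,interpolation=cv2.INTER_CUBIC); cv2.imwrite('pics/c1.png',a)
b=load('side0')['frame'][:,:,::-1]
cv2.imwrite('pics/c2.png',cv2.resize(b[110:225,260:400],None,fx=5,fy=5,interpolation=cv2.INTER_CUBIC))
# tray rect
hsv=cv2.cvtColor(f.copy(),cv2.COLOR_BGR2HSV); m=cv2.inRange(hsv,(105,180,120),(125,255,255)); m[275:]=0; m[:200]=0
m[:, :100]=0;m[:,230:]=0
c=max(cv2.findContours(m,0,2)[0],key=cv2.contourArea); print(cv2.minAreaRect(c))
bx=cv2.boxPoints(cv2.minAreaRect(c)); P=onz(d,bx,32); print(bx,P.round(1)); print(P.mean(0),[np.linalg.norm(P[i]-P[i-1]) for i in range(4)])
E
```

```text
((163.1506805419922, 254.5684814453125), (35.173248291015625, 23.421245574951172), 24.443954467773438)
[[142.29453 257.95203]
 [151.9863  236.63013]
 [184.00684 251.18494]
 [174.31506 272.50684]] [[417.4 378.3  32. ]
 [478.4 354.   32. ]
 [440.6 260.7  32. ]
 [380.2 285.2  32. ]]
[429.1492448  319.58415024  32.        ] [np.float64(100.2421899754497), np.float64(65.62929521174043), np.float64(100.7060248296069), np.float64(65.1290195793259)]
```

View pics/c1.png

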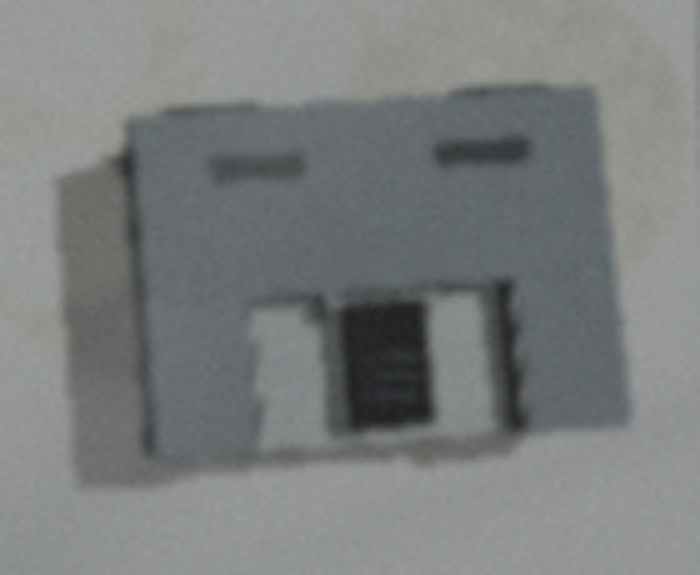

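View pics/c2.png

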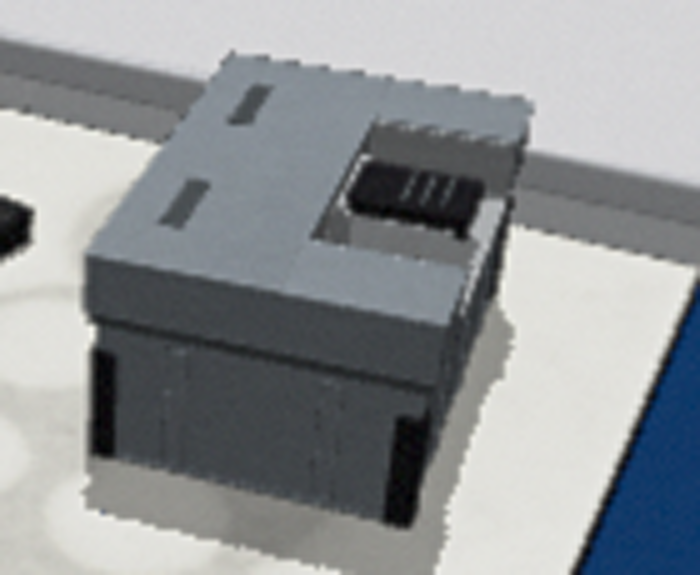

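```bash
python3 - <<'E'
from h import *
def ana(P):
    print(P.round(1).tolist(), P.mean(0).round(1),[round(np.linalg.norm(P[i]-P[i-1]),1) for i in range(4)])
    # order: bl(hinge,left), hinge right, front right, front left
    v=P[2]-P[3]+P[1]-P[0]; print('yaw from y edge',np.arctan2(v[0],-v[1]))
    v=P[0]-P[3]+P[1]-P[2]; print('yaw from x edge',np.arctan2(v[1],v[0]))
d=load('top0')
q=(np.array([(133,118),(597,88),(630,425),(152,457)],float)+.5)/5-.5+[260,170]
ana(onz(d,q,131))
s=load('side0')
# side: hinge-left? determine from coordinates
q=(np.array([(87,255),(232,52),(530,103),(448,325)],float)+.5)/5-.5+[260,110]
ana(onz(s,q,131))
for n,d in(('top',d),('side',s)):
    f=d['frame'][:,:,::-1].copy(); hsv=cv2.cvtColor(f,cv2.COLOR_BGR2HSV)
    m=cv2.inRange(hsv,(100,150,60),(125,255,255))
    W=onz(d,np.stack(np.meshgrid(np.arange(512),np.arange(384)),-1).reshape(-1,2),0).reshape(384,512,3)
    m[(W[...,0]<300)|(W[...,0]>620)|(W[...,1]<150)|(W[...,1]>520)]=0
    c=max(cv2.findContours(m,0,2)[0],key=cv2.contourArea)
    mm=np.zeros_like(m); cv2.drawContours(mm,[c],-1,255,-1)
    r=cv2.minAreaRect(c);print(n,r,cv2.contourArea(c))
    if n=='top':
        P=onz(d,cv2.boxPoints(r),25); print(P.round(1),P.mean(0),[np.linalg.norm(P[i]-P[i-1]) for i in range(4)])
    x,y,w,h=cv2.boundingRect(c)
    cv2.imwrite('pics/t_%s.png'%n,cv2.resize(f[y-8:y+h+8,x-8:x+w+8],None,fx=5,fy=5,interpolation=cv2.INTER_CUBIC)); print(x-8,y-8)
E
```

```text
[[598.2, -16.6, 131.0], [621.3, -264.2, 131.0], [443.3, -279.8, 131.0], [421.6, -29.7, 131.0]] [ 521.1 -147.6  131. ] [np.float64(177.0), np.float64(248.7), np.float64(178.6), np.float64(251.1)]
yaw from y edge 0.08976978578707666
yaw from x edge 0.08058227355881692
[[593.6, -15.3, 131.0], [619.2, -265.2, 131.0], [442.7, -277.7, 131.0], [416.2, -34.5, 131.0]] [ 517.9 -148.2  131. ] [np.float64(178.5), np.float64(251.2), np.float64(177.0), np.float64(244.7)]
yaw from y edge 0.1051763041525615
yaw from x edge 0.08947585885011067
top ((165.76722717285156, 246.04310607910156), (67.62281036376953, 43.856353759765625), 23.198591232299805) 2817.0
[[430.  427.9  25. ]
 [546.8 385.   25. ]
 [476.4 202.3  25. ]
 [361.9 246.3  25. ]] [453.76090527 315.40889394  25.        ] [np.float64(193.94812256074505), np.float64(124.46774413938039), np.float64(195.7818772801368), np.float64(122.66991463156072)]
120 206
side ((266.697998046875, 310.48016357421875), (72.6086654663086, 109.31316375732422), 50.59933853149414) 6914.5
196 254
```

View pics/t_side.png

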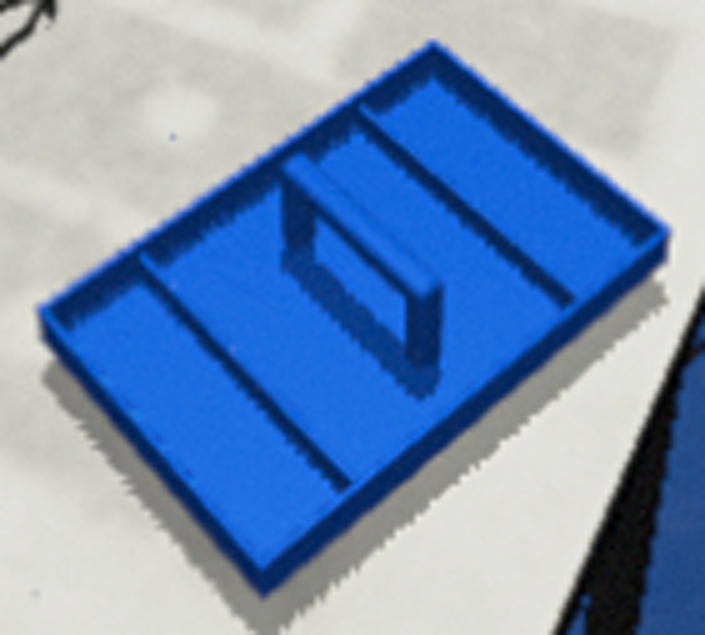

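View pics/t_top.png

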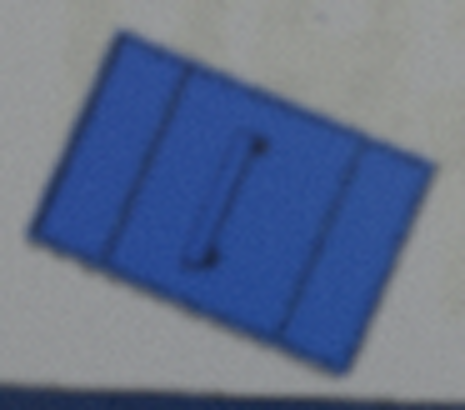

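```bash
cat >> h.py <<'E'
from scipy.spatial.transform import Rotation as Ro
def rel(target,yaw,base=None):
    """tool-frame shift cm and turn from current measured pose"""
    s=robot.state(); p,r=(s['tool_pos'],s['tool_rot']) if base is None else base
    M=R(r); sh=M.T@(np.array(target,float)-p)/10
    dy=(yaw-r[2]+np.pi)%(2*np.pi)-np.pi
    return sh.round(2), round(-dy,3)
E
python3 - <<'E'
from h import *
d=load('wrist0'); print(np.array(d['hand_eye']).round(2).tolist())
print(rel([452,-154,400],1.66,([165.026,498.393,404.723],[3.1416,0,1.251])))
s=load('side0')
q=(np.array([(433,42),(668,232),(263,572),(40,312)],float)+.5)/5-.5+[196,254]
P=onz(s,q,32);print(P.round(1).tolist(),P.mean(0),[np.linalg.norm(P[i]-P[i-1]) for i in range(4)])
v=P[0]-P[3]+P[1]-P[2];print(np.arctan2(v[1],v[0])%np.pi-np.pi/2)
v=P[1]-P[0]+P[2]-P[3];print(np.arctan2(v[1],v[0])%np.pi)
d=load('top0')
q=(np.array([(120,32),(437,165),(343,373),(30,235)],float)+.5)/5-.5+[120,206]
P=onz(d,q,32);print(P.round(1).tolist(),P.mean(0),[np.linalg.norm(P[i]-P[i-1]) for i in range(4)])
v=P[0]-P[3]+P[1]-P[2];print(np.arctan2(v[1],v[0]))
E
```

```text
[[1.0, 0.0, 0.0, 1.02], [-0.0, 0.97, 0.26, -65.35], [-0.0, -0.26, 0.97, 30.43], [0.0, 0.0, 0.0, 1.0]]
(array([-52.91,  47.75,   0.47]), -0.409)
[[475.4, 199.2, 32.0], [355.9, 245.5, 32.0], [425.3, 430.2, 32.0], [544.8, 383.9, 32.0]] [450.34759213 314.69435193  32.        ] [np.float64(197.31241035129287), np.float64(128.1413925597925), np.float64(197.3297896001488), np.float64(128.1145789817971)]
-0.35959472755395216
2.7717266627239714
[[547.7, 382.5, 32.0], [477.9, 197.4, 32.0], [360.3, 245.2, 32.0], [430.6, 427.3, 32.0]] [454.15075496 313.0968932   32.        ] [np.float64(125.35318902411414), np.float64(197.92419774828096), np.float64(126.97816504184031), np.float64(195.12812220004267)]
-0.37575098716964245
```

>>> apply_moves(rows=[-3.5,3.2,0,-0.03,-7,6.4,0,-0.06,-10.5,9.5,0,-0.08,-14,12.7,0,-0.11,-17.6,15.9,0,-0.14,-21.2,19.1,0,-0.16,-24.7,22.3,0,-0.19,-28.2,25.5,0,-0.22,-31.7,28.6,0,-0.25,-35.3,31.8,0,-0.27], jaw=1, force=50)

```text
time_s: 1.15
tool_pos: [356.0, 61.4, 404.7]
tool_rot: [3.141, -0.0, 1.522]
ft_force: [0.5, 0.0, 0.2]
opening: 85.6
```

```bash
python3 - <<'E'
from h import *
print(robot.state()['tool_pos'],rel([452,-154,400],1.66))
E
```

```text
[355.9944484   61.43004753 404.73809585] (array([-21.05,  10.63,   0.47]), np.float64(-0.138))
```

>>> apply_moves(rows=[-4,2,0,-0.03,-8,4,0,-0.06,-12,6,0.2,-0.09,-16,8,0.4,-0.12,-19,9.6,0.47,-0.138,-21.05,10.63,0.47,-0.138,-21.05,10.63,0.47,-0.138])

```text
time_s: 1.85
tool_pos: [452.1, -154.3, 399.0]
tool_rot: [-3.14, -0.001, 1.656]
ft_force: [-0.3, 0.4, 0.1]
opening: 85.5
```

```bash
python3 - <<'E'
from h import *
d=snap('wrist','w1'); print(d['state']['tool_pos'],d['state']['tool_rot'])
# predicted
def bx(p,o=(519.5,-148),y=.09): 
    p=np.array(p,float); c,s=np.cos(y),np.sin(y); return np.c_[o[0]+c*p[:,0]-s*p[:,1],o[1]+s*p[:,0]+c*p[:,1],p[:,2]]
q=proj(d,bx([[-90,-125,131],[-90,125,131],[-82,-22,131],[-82,22,131],[-68,0,125],[-16,22,131],[-16,-22,131]])); print(q.round(1).tolist())
f=d['frame'][:,:,::-1].copy()
for p in q: cv2.circle(f,(int(p[0]),int(p[1])),3,(0,0,255),1)
cv2.imwrite('pics/w1o.png',cv2.resize(f,(800,600)))
E
```

```text
[ 452.05149318 -154.29555773  399.02427574] [-3.13996713e+00 -5.57218188e-04  1.65595457e+00]
[[80.6, 166.6], [416.7, 165.3], [218.7, 176.3], [278.6, 176.0], [248.7, 192.4], [276.9, 258.0], [221.2, 258.2]]
```

View pics/w1o.png

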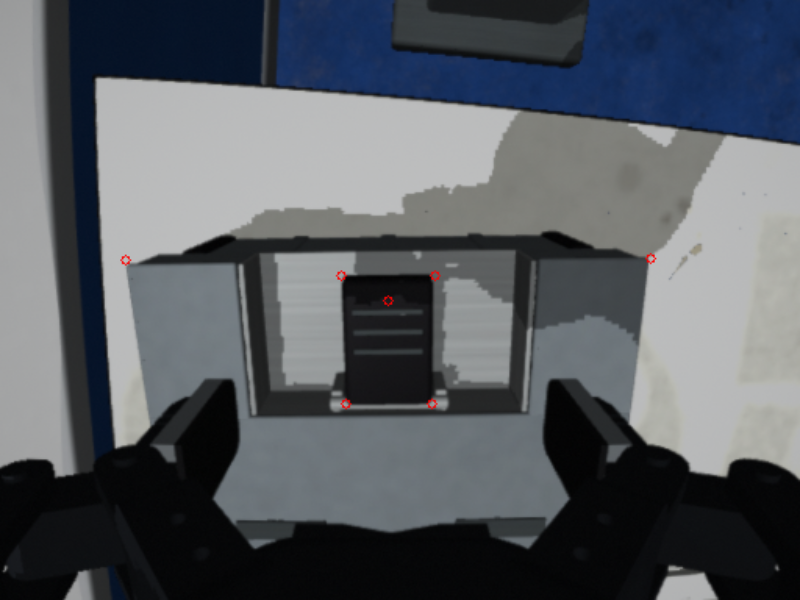

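Red marks sit on the paddle within about 1–2 mm: free end near (390,278), pivot near (390,404) in the enlarged picture. I'll refine yaw and position from the edges.

```bash
python3 - <<'E'
from h import *
d=load('w1')
q=np.array([(131,266),(649,258),(343,277),(433,276),(347,404),(433,404),(252,415),(529,412)],float)/1.5625-.2
P=onz(d,q,131); print(P.round(1).tolist())
for a,b in((0,1),(2,3),(4,5),(6,7)):
    v=P[b]-P[a]; print(np.linalg.norm(v).round(1), np.arctan2(-v[0],v[1]).round(3), ((P[a]+P[b])/2).round(1))
v=P[6]+P[7]-P[0]-P[1]; print(np.arctan2(v[1],v[0]))
E
```

```text
[[443.5, -278.3, 131.0], [418.5, -32.9, 131.0], [440.4, -176.8, 131.0], [436.3, -134.6, 131.0], [505.6, -170.8, 131.0], [501.9, -127.5, 131.0], [516.2, -218.9, 131.0], [502.4, -78.1, 131.0]]
246.7 0.102 [ 431.  -155.6  131. ]
42.4 0.097 [ 438.3 -155.7  131. ]
43.4 0.086 [ 503.8 -149.1  131. ]
141.5 0.098 [ 509.3 -148.5  131. ]
0.09092726499915688
```

>>> apply_moves(rows=[0,0,3,-0.01,0,0,6,-0.01,0,0,9,-0.01,0,0,11,-0.01,0,0,12.4,-0.01,0,0,12.4,-0.01], jaw=0.5)

```text
time_s: 2.5
tool_pos: [451.1, -151.3, 274.4]
tool_rot: [-3.139, -0.002, 1.67]
ft_force: [-0.9, 1.2, 0.7]
opening: 64.2
```

```bash
python3 - <<'E'
from h import *
d=snap('wrist','w2'); print(d['state']['tool_pos'],d['state']['tool_rot'],d['state']['ft_force'])
E
```

```text
[ 451.10466684 -151.30577781  274.37454248] [-3.13875906e+00 -1.78103946e-03  1.66985004e+00] [-0.9289632   1.20179036  0.67469954]
```

View pics/w2.png

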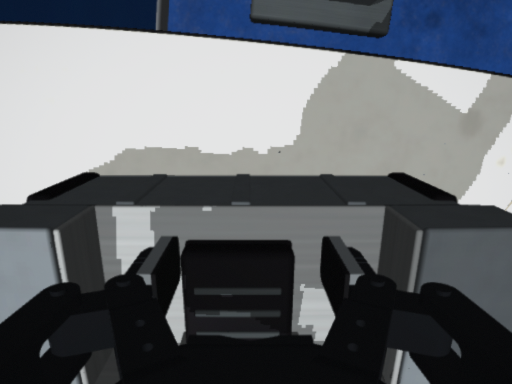

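The fingers straddle the paddle, which spans columns 183–293 with the finger pads at about 165 and 340. The tool sits about 3 mm to the right, so I'll correct and close.

>>> apply_moves(rows=[-0.3,0,0,0,-0.3,0,0,0])

```text
time_s: 2.75
tool_pos: [452.3, -155.5, 277.5]
tool_rot: [3.139, 0.001, 1.669]
ft_force: [-0.2, 0.0, 0.6]
opening: 64.0
```

>>> apply_moves(rows=[0,0,0,0,0,0,0,0,0,0,0,0,0,0,0,0,0,0,0,0], jaw=-1, force=50)

```text
time_s: 3.25
tool_pos: [452.0, -155.5, 276.8]
tool_rot: [3.14, 0.001, 1.669]
ft_force: [-1.7, -3.0, 5.7]
opening: 43.7
```

```bash
python3 - <<'E'
from h import *
s=robot.state(); print(s['tool_pos'],s['tool_rot'],s['ft_force'],s['opening'])
b=.095; c,sn=np.cos(b),np.sin(b)
# path of grip in box frame (x,z) then tool shift (cm). tool y ~ +box x (yaw diff small), tool z = down
H=np.array([88,95.])
def grip(lid,p):
    r=np.array([-104-52*np.cos(p), 30+52*np.sin(p)])
    # rotation about +y: x'=x cos + z sin ; z'=-x sin+z cos
    return H+[r[0]*np.cos(lid)+r[1]*np.sin(lid), -r[0]*np.sin(lid)+r[1]*np.cos(lid)]
g0=grip(0,0)
L=[(0,p) for p in (.15,.3,.45,.53)]+[(l,.53) for l in np.arange(.1,1.75,.1)]
for l,p in L: 
    g=(grip(l,p)-g0)/10; print(round(l,2),p,g.round(2))
E
```

```text
[ 452.04973309 -155.53783533  276.84298608] [3.14044807e+00 1.39850556e-03 1.66878287e+00] [-1.65902374 -3.01137651  5.66219098] 43.706950525286885
0 0.15 [0.06 0.78]
0 0.3 [0.23 1.54]
0 0.45 [0.52 2.26]
0 0.53 [0.71 2.63]
0.1 0.53 [1.35 4.09]
0.2 0.53 [2.13 5.47]
0.3 0.53 [3.04 6.78]
0.4 0.53 [4.08 7.98]
0.5 0.53 [5.23 9.08]
0.6 0.53 [ 6.49 10.05]
0.7 0.53 [ 7.84 10.9 ]
0.8 0.53 [ 9.27 11.6 ]
0.9 0.53 [10.76 12.16]
1.0 0.53 [12.29 12.57]
1.1 0.53 [13.86 12.82]
1.2 0.53 [15.45 12.91]
1.3 0.53 [17.04 12.85]
1.4 0.53 [18.62 12.63]
1.5 0.53 [20.16 12.25]
1.6 0.53 [21.66 11.72]
1.7 0.53 [23.1  11.04]
```

>>> apply_moves(rows=[0,0.06,-0.78,0,0,0.23,-1.54,0,0,0.52,-2.26,0,0,0.71,-2.63,0,0,1.0,-3.3,0,0,1.35,-4.1,0,0,1.72,-4.8,0,0,2.13,-5.5,0,0,2.13,-5.5,0])

```text
time_s: 4.15
tool_pos: [472.5, -153.7, 330.3]
tool_rot: [-3.136, 0.0, 1.668]
ft_force: [-7.8, -6.4, 1.1]
opening: 43.0
```

```bash
python3 - <<'E'
from h import *
s=robot.state(); print(s['tool_pos'],s['ft_force'],s['opening']); snap('side','s2')
f=load('s2')['frame'][:,:,::-1]; cv2.imwrite('pics/s2c.png',cv2.resize(f[60:240,220:420],None,fx=3.5,fy=3.3))
E
```

```text
[ 472.47682038 -153.68332485  330.25731032] [-7.75710567 -6.39619631  1.10195186] 43.043233309918385
```

View pics/s2c.png

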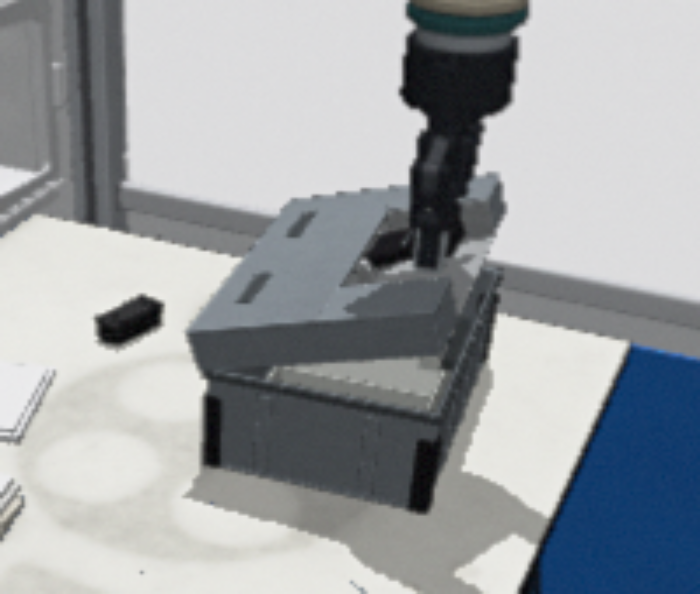

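The latch has tripped and the lid is partly raised, with its front edge lifted off the tub. Continuing along the arc.

>>> apply_moves(rows=[0,0.45,-0.67,0,0,0.91,-1.31,0,0,1.95,-2.51,0,0,3.1,-3.61,0,0,4.36,-4.58,0,0,5.71,-5.43,0,0,7.14,-6.13,0,0,8.63,-6.69,0,0,10.16,-7.1,0,0,10.16,-7.1,0])

```text
time_s: 5.2
tool_pos: [574.9, -143.6, 401.3]
tool_rot: [-3.139, 0.001, 1.668]
ft_force: [1.0, -5.5, -0.3]
opening: 43.0
```

```bash
python3 - <<'E'
from h import *
s=robot.state(); print(s['tool_pos'],s['ft_force'],s['opening']); snap('side','s3')
f=load('s3')['frame'][:,:,::-1]; cv2.imwrite('pics/s3c.png',cv2.resize(f[60:240,220:420],None,fx=3.5,fy=3.3))
E
```

```text
[ 574.92869759 -143.64356139  401.28914258] [ 1.02197231 -5.45434517 -0.29191465] 43.03385948401215
```

View pics/s3c.png

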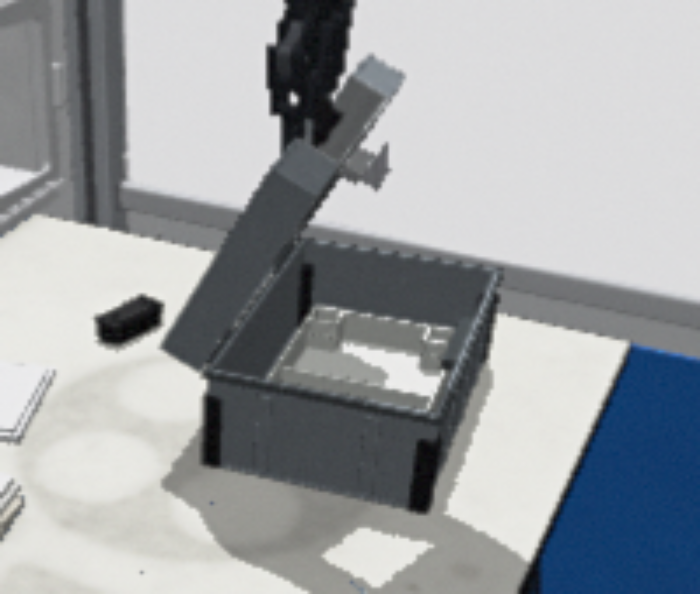

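>>> apply_moves(rows=[0,1.57,-0.25,0,0,3.16,-0.34,0,0,4.75,-0.28,0,0,6.33,-0.06,0,0,7.87,0.32,0,0,9.37,0.85,0,0,10.81,1.53,0,0,10.81,1.53,0,0,10.81,1.53,0])

```text
time_s: 6.15
tool_pos: [682.1, -133.0, 386.9]
tool_rot: [3.14, 0.001, 1.668]
ft_force: [2.5, -4.0, 1.9]
opening: 43.0
```

```bash
python3 - <<'E'
from h import *
s=robot.state(); print(s['tool_pos'],s['ft_force'],s['opening']); snap('side','s4')
f=load('s4')['frame'][:,:,::-1]; cv2.imwrite('pics/s4c.png',cv2.resize(f[30:240,200:420],None,fx=3.3,fy=2.8))
E
```

```text
[ 682.06274426 -133.02927161  386.90729281] [ 2.54793187 -4.02302466  1.8959879 ] 42.96827016952935
```

View pics/s4c.png

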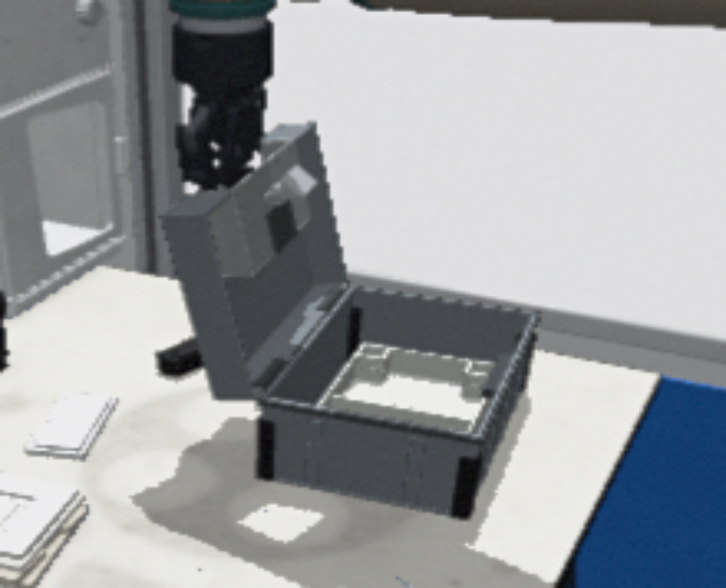

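Lid is past upright. Releasing gently and rising.

>>> apply_moves(rows=[0,0,0,0,0,0,0,0,0,0,0,0,0,0,0,0], jaw=0.5)

```text
time_s: 6.6
tool_pos: [681.8, -132.3, 386.5]
tool_rot: [-3.141, -0.001, 1.669]
ft_force: [0.7, -0.2, 0.4]
opening: 64.0
```

>>> apply_moves(rows=[0,0,-2,0,0,0,-5,0,0,0,-8,0,0,0,-10,0,0,0,-10,0])

```text
time_s: 7.1
tool_pos: [681.2, -132.3, 490.8]
tool_rot: [3.135, 0.002, 1.669]
ft_force: [-0.7, -0.1, -0.5]
opening: 63.9
```

```bash
python3 - <<'E'
from h import *
s=robot.state(); print(s['tool_pos'],s['tool_rot'],s['ft_force'],s['opening'],s['q']); snap('side','s5'); snap('top','t5')
f=load('s5')['frame'][:,:,::-1]; cv2.imwrite('pics/s5c.png',cv2.resize(f[30:240,200:420],None,fx=3.3,fy=2.8))
print(rel([452,314,480],1.21))
E
```

```text
[ 681.21261809 -132.29117214  490.84166555] [3.13501783e+00 2.08976461e-03 1.66918793e+00] [-0.72044919 -0.13460968 -0.50390959] 63.927456994473786 [-2.45049784e-01  5.81839965e-01  5.86605978e-01  2.66833602e-04
  1.96625216e+00 -1.91414094e+00]
(array([ 46.69, -18.5 ,   0.61]), np.float64(0.459))
```

View pics/s5c.png

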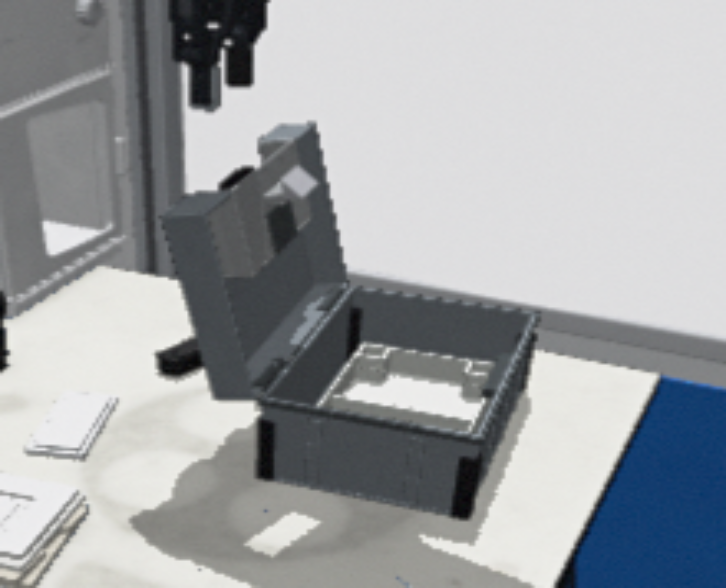

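View pics/t5.png

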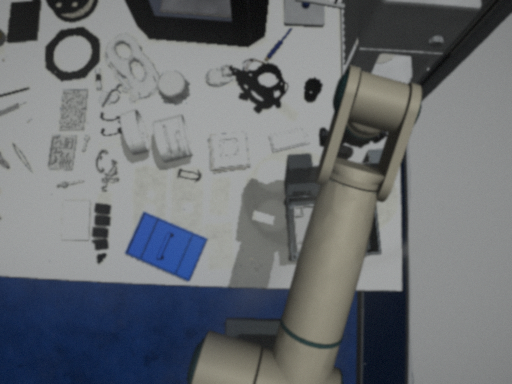

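Lid stands open on its own at roughly 1.7 rad. Next, a wrist look into the open box at the sockets, on the way to the tray.

>>> apply_moves(rows=[0,-4,0,0,0,-8,0,0,0,-12,0,0,0,-15,0,0,0,-17,0,0,0,-17,0,0,0,-17,0,0], jaw=1)

```text
time_s: 7.9
tool_pos: [512.7, -149.2, 485.3]
tool_rot: [-3.14, -0.001, 1.669]
ft_force: [0.2, -1.1, -0.5]
opening: 85.5
```

```bash
python3 - <<'E'
from h import *
d=snap('wrist','w6'); print(d['state']['tool_pos'],d['state']['tool_rot'])
cv2.imwrite('pics/w6b.png',cv2.resize(d['frame'][:,:,::-1],(800,600),interpolation=cv2.INTER_CUBIC))
E
```

```text
[ 512.68333965 -149.23862942  485.28638054] [-3.14008717e+00 -1.06009514e-03  1.66873559e+00]
```

View pics/w6b.png

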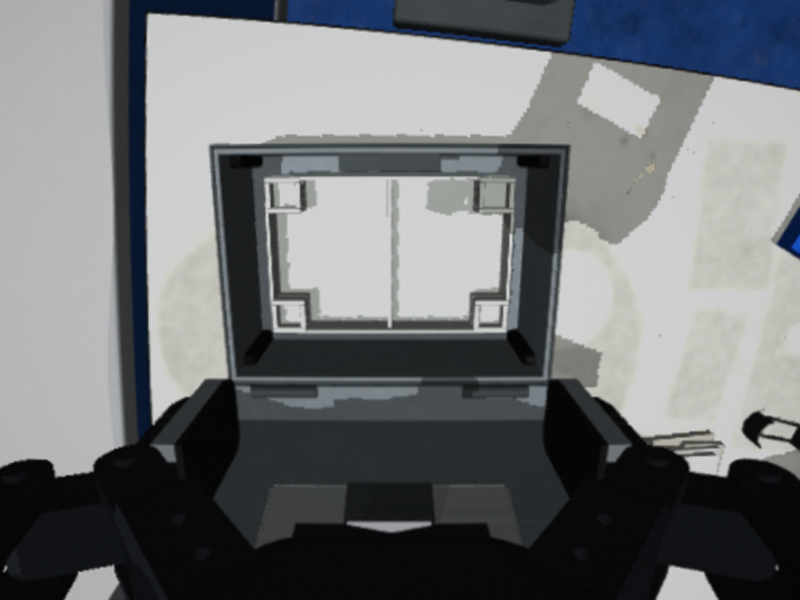

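The white tray's outer corners are at about (265,177), (515,177), (510,332), (273,332), and the tub rim at (210,146), (569,146), (550,380), (231,381).

```bash
python3 - <<'E'
from h import *
d=load('w6')
cv2.imwrite('pics/w6c.png',cv2.resize(d['frame'][85:250,125:375,::-1],None,fx=3.2,fy=3.2,interpolation=cv2.INTER_CUBIC))
def ana(q,z):
    P=onz(d,np.array(q,float)/1.5625-.2,z)
    vy=P[1]-P[0]+P[2]-P[3]; vx=P[3]-P[0]+P[2]-P[1]
    print(P.mean(0).round(1),[np.linalg.norm(P[i]-P[i-1]).round(1) for i in range(4)],np.arctan2(-vy[0],vy[1]).round(3),np.arctan2(vx[1],vx[0]).round(3))
ana([(265,177),(515,177),(510,332),(273,332)],40)
ana([(210,146),(569,146),(550,380),(231,381)],95)
E
```

```text
[ 520.9 -146.9   40. ] [np.float64(128.3), np.float64(196.9), np.float64(128.4), np.float64(201.1)] 0.099 0.109
[ 520.1 -147.6   95. ] [np.float64(171.5), np.float64(243.3), np.float64(170.9), np.float64(242.3)] 0.1 0.103
```

View pics/w6c.png

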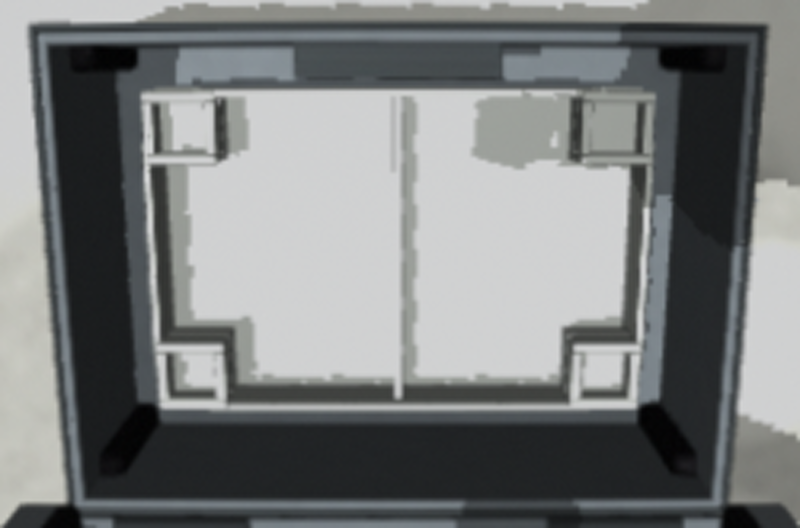

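```bash
python3 - <<'E'
from h import *
print(rel([448,316,440],1.206))
E
```

```text
(array([46.93, -1.91,  4.59]), np.float64(0.463))
```

>>> apply_moves(rows=[4.8,-0.2,0,0.05,9.6,-0.4,0,0.1,14.4,-0.6,0,0.15,19.2,-0.8,0.5,0.2,24,-1.0,1,0.25,28.8,-1.2,1.5,0.3,33.5,-1.4,2,0.35,38.2,-1.6,3,0.4,42.8,-1.8,4,0.463,46.93,-1.91,4.59,0.463])

```text
time_s: 8.95
tool_pos: [447.2, 319.0, 438.6]
tool_rot: [-3.14, 0.002, 1.206]
ft_force: [-0.1, -1.5, -0.4]
opening: 85.7
```

>>> apply_moves(rows=[0,0,0,0,0,0,0,0])

```text
time_s: 9.15
tool_pos: [447.8, 317.2, 439.3]
tool_rot: [-3.14, 0.002, 1.208]
ft_force: [0.7, 0.0, -0.3]
opening: 85.8
```

```bash
python3 - <<'E'
from h import *
d=snap('wrist','w7'); print(d['state']['tool_pos'],d['state']['tool_rot'])
cv2.imwrite('pics/w7b.png',cv2.resize(d['frame'][:,:,::-1],(800,600),interpolation=cv2.INTER_CUBIC))
E
```

```text
[447.77284732 317.2076953  439.30013666] [-3.14022230e+00  2.12282721e-03  1.20832722e+00]
```

View pics/w7b.png

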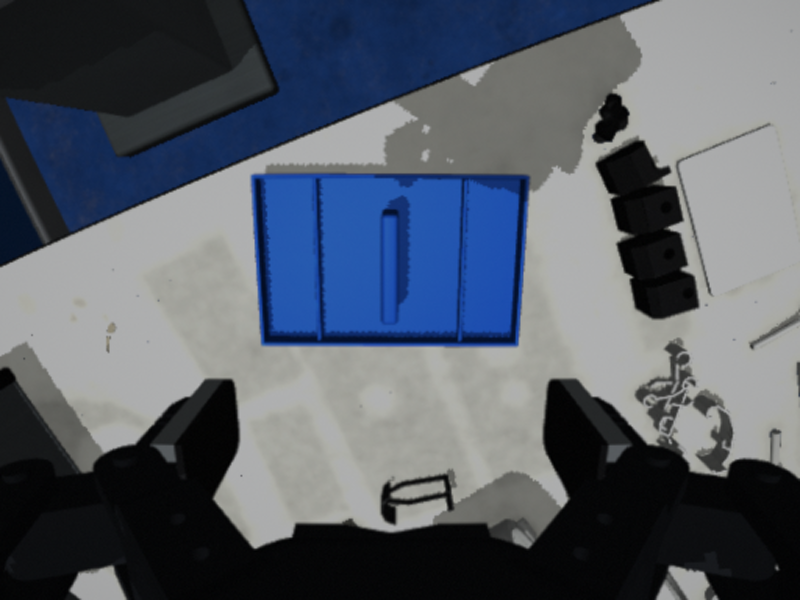

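Tray rim corners: (251,175), (530,176), (518,345), (263,345). The bar runs from (390,211) to (389,323).

```bash
python3 - <<'E'
from h import *
d=load('w7')
P=onz(d,np.array([(251,175),(530,176),(518,345),(263,345)],float)/1.5625-.2,32)
vy=P[1]-P[0]+P[2]-P[3]; vx=P[3]-P[0]+P[2]-P[1]
print(P.mean(0).round(1),[np.linalg.norm(P[i]-P[i-1]).round(1) for i in range(4)],np.arctan2(-vy[0],vy[1]).round(3),np.arctan2(vx[1],vx[0]).round(3))
B=onz(d,np.array([(390.5,216),(389,323)],float)/1.5625-.2,60);print(B.round(1),B.mean(0))
print(rel([*P.mean(0)[:2],300],1.208))
E
```

```text
[453.4 315.3  32. ] [np.float64(128.7), np.float64(199.7), np.float64(127.9), np.float64(198.1)] -0.363 -0.362
[[418.2 328.7  60. ]
 [488.1 301.1  60. ]] [453.15193329 314.91864614  60.        ]
(array([ 0.12,  0.54, 14.  ]), np.float64(-0.001))
```

>>> apply_moves(rows=[0.06,0.3,4,0,0.12,0.54,8,0,0.12,0.54,12,0,0.12,0.54,16,0,0.12,0.54,19,0,0.12,0.54,21.5,0,0.12,0.54,23.2,0,0.12,0.54,23.2,0,0.12,0.54,23.2,0], jaw=0)

```text
time_s: 10.1
tool_pos: [453.8, 314.5, 209.6]
tool_rot: [3.141, -0.001, 1.205]
ft_force: [0.3, -0.2, 0.5]
opening: 42.5
```

```bash
python3 - <<'E'
from h import *
d=snap('wrist','w8'); print(d['state']['tool_pos'],d['state']['tool_rot'],d['state']['ft_force'])
E
```

```text
[453.76705312 314.49958638 209.6034759 ] [ 3.14109696e+00 -6.26257567e-04  1.20461791e+00] [ 0.32931526 -0.23343499  0.54662436]
```

View pics/w8.png

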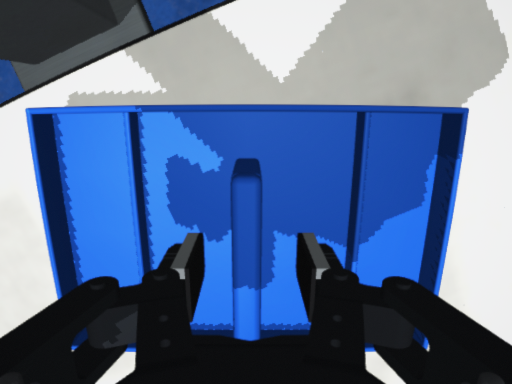

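The bar (column ~246) lies between the pads at columns 204 and 298. Closing.

>>> apply_moves(rows=[0,0,0.1,0,0,0,0.1,0,0,0,0.1,0,0,0,0.1,0,0,0,0.1,0,0,0,0.1,0], jaw=-1, force=80)

```text
time_s: 10.75
tool_pos: [453.4, 315.3, 209.0]
tool_rot: [3.14, -0.001, 1.206]
ft_force: [-0.6, -2.1, 6.1]
opening: 10.5
```

```bash
python3 - <<'E'
from h import *
s=robot.state(); print(s['tool_pos'],s['tool_rot'],s['ft_force'],s['opening'])
E
```

```text
[453.40196817 315.25389696 209.01128703] [ 3.14021208e+00 -1.27415063e-03  1.20599931e+00] [-0.63626628 -2.14704014  6.07937142] 10.54486583486876
```

>>> apply_moves(rows=[0,0,-0.5,0,0,0,-1.5,0,0,0,-3,0,0,0,-5,0,0,0,-8,0,0,0,-11,0,0,0,-14,0,0,0,-15.5,0,0,0,-15.5,0])

```text
time_s: 11.65
tool_pos: [453.2, 315.2, 365.9]
tool_rot: [3.138, -0.004, 1.206]
ft_force: [0.3, 0.3, -1.8]
opening: 10.5
```

```bash
python3 - <<'E'
from h import *
s=robot.state(); print(s['tool_pos'],s['tool_rot'],s['ft_force'],s['opening'])
snap('wrist','w9'); snap('side','s9')
print(rel([520.4,-147.4,364],1.571+.099))
E
```

```text
[453.18035872 315.23821165 365.89477789] [ 3.13831073 -0.00432085  1.20601179] [ 0.25510575  0.26842229 -1.84909184] 10.452472083490418
(array([-40.8,  22.8,  -0.2]), np.float64(-0.464))
```

View pics/w9.png

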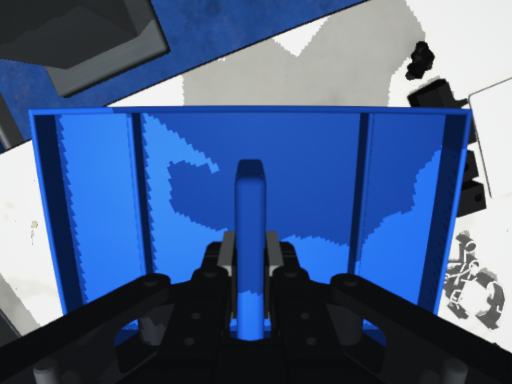

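View pics/s9.png

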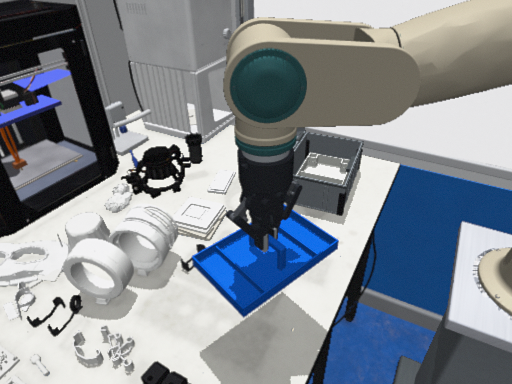

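The tray is held level and clear of the table. Carrying it to the box at moderate speed.

>>> apply_moves(rows=[-1.5,0.8,0,-0.02,-4.3,2.4,0,-0.05,-7.5,4.2,0,-0.09,-10.7,6,0,-0.12,-13.9,7.8,0,-0.16,-17.1,9.6,0,-0.2,-20.3,11.4,0,-0.23,-23.5,13.2,0,-0.27,-26.7,15,0,-0.3,-29.9,16.7,0,-0.34])

```text
time_s: 12.75
tool_pos: [502.2, -25.3, 360.5]
tool_rot: [-3.138, -0.001, 1.547]
ft_force: [0.5, 1.0, -2.4]
opening: 10.6
```

```bash
python3 - <<'E'
from h import *
s=robot.state(); print(s['tool_pos'],s['tool_rot'],s['ft_force'],s['opening'])
print(rel([520.4,-147.4,364],1.571+.099))
E
```

```text
[502.19422243 -25.25402813 360.46802578] [-3.13785268e+00 -5.23453312e-04  1.54734522e+00] [ 0.45454825  1.01369309 -2.41204127] 10.561874285427935
(array([-12.17,   2.11,  -0.37]), np.float64(-0.123))
```

>>> apply_moves(rows=[-3,0.5,0,-0.03,-5.5,1,0,-0.06,-8,1.4,0,-0.09,-10,1.8,0,-0.123,-11.4,2,0,-0.123,-12.1,2.11,0,-0.123,-12.1,2.11,0,-0.123,-12.1,2.11,0,-0.123,-12.1,2.11,0,-0.123])

```text
time_s: 13.65
tool_pos: [520.5, -144.5, 362.7]
tool_rot: [-3.142, -0.0, 1.67]
ft_force: [0.1, -0.3, -2.1]
opening: 10.4
```

```bash
python3 - <<'E'
from h import *
s=robot.state(); print(s['tool_pos'],s['tool_rot'],s['ft_force'],s['opening'])
d=snap('wrist','w10'); snap('side','s10')
print(rel([520.4,-147.4,364],1.571+.099))
cv2.imwrite('pics/s10b.png',cv2.resize(load('s10')['frame'][60:240,200:420,::-1],None,fx=3.3,fy=3.3))
E
```

```text
[ 520.52187844 -144.45661847  362.72411788] [-3.14157941e+00 -3.57318829e-04  1.66980328e+00] [ 0.09532881 -0.33290287 -2.09856198] 10.447843647976466
(array([-0.28, -0.04, -0.11]), np.float64(-0.0))
```

View pics/s10b.png

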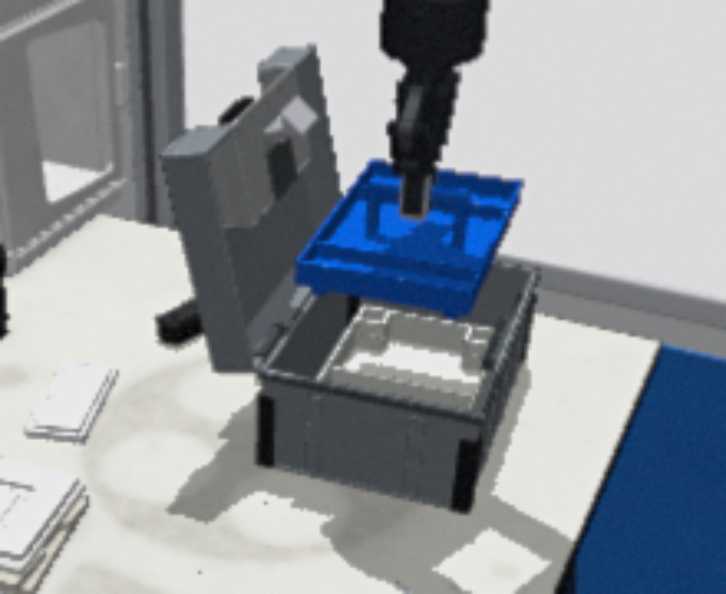

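View pics/w10.png

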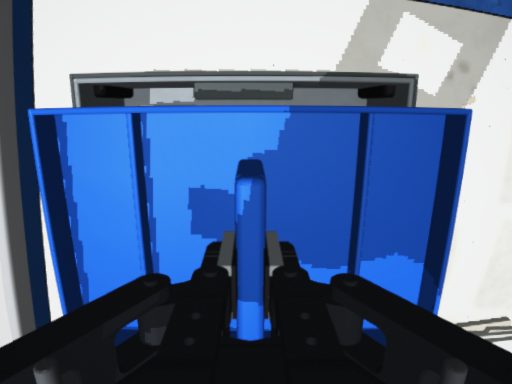

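>>> apply_moves(rows=[-0.28,0,0,0,-0.28,0,0,0])

```text
time_s: 13.95
tool_pos: [520.8, -148.1, 362.9]
tool_rot: [3.141, 0.0, 1.669]
ft_force: [0.3, -0.6, -1.4]
opening: 10.4
```

```bash
python3 - <<'E'
from h import *
s=robot.state(); print(s['tool_pos'],s['tool_rot'],s['ft_force'],s['opening'])
d=snap('wrist','w11')
cv2.imwrite('pics/w11c.png',cv2.resize(d['frame'][50:150,:,::-1],(800,312),interpolation=cv2.INTER_CUBIC))
E
```

```text
[ 520.78595926 -148.08013001  362.86588591] [3.14140661e+00 1.04310347e-04 1.66906000e+00] [ 0.27048263 -0.63847976 -1.4064032 ] 10.411685187722938
```

View pics/w11c.png

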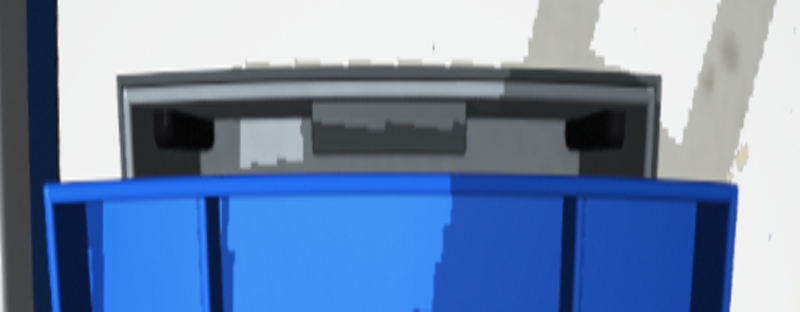

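```bash
python3 - <<'E'
from h import *
d=load('w11')
def g(q,z,off):
    q=np.array(q,float)/[1.5625,3.12]+[-.2,50-.2]; P=onz(d,q,z); v=P[1]-P[0]; y=np.arctan2(-v[0],v[1]); m=P.mean(0)
    print(P.round(1).tolist(),np.linalg.norm(v).round(1),y.round(3),(m+off*np.array([np.cos(.099),np.sin(.099),0])).round(1))
g([(44,186),(737,186)],362.9-209+32,65)
g([(118,77),(660,77)],95,85)
E
```

```text
[[466.6, -252.4, 185.9], [447.0, -54.9, 185.9]] 198.5 0.099 [ 521.5 -147.2  185.9]
[[446.4, -277.3, 95.0], [422.4, -35.9, 95.0]] 242.5 0.099 [ 519.  -148.2   95. ]
```

>>> apply_moves(rows=[0,-0.1,1,0,0,-0.1,2.5,0,0,-0.1,4,0,0,-0.1,5.5,0,0,-0.1,7,0,0,-0.1,8.5,0,0,-0.1,9.8,0,0,-0.1,10.5,0,0,-0.1,10.5,0,0,-0.1,10.5,0])

```text
time_s: 15.0
tool_pos: [520.0, -148.2, 258.2]
tool_rot: [3.141, 0.0, 1.669]
ft_force: [-0.8, -1.2, -2.5]
opening: 10.6
```

```bash
python3 - <<'E'
from h import *
s=robot.state(); print(s['tool_pos'],s['tool_rot'],s['ft_force'],s['opening'])
d=snap('wrist','w12'); snap('side','s12')
cv2.imwrite('pics/s12b.png',cv2.resize(load('s12')['frame'][60:240,220:420,::-1],None,fx=3.3,fy=3.3))
E
```

```text
[ 519.97133858 -148.18928783  258.24528305] [3.14083653e+00 3.00742089e-04 1.66898814e+00] [-0.78321521 -1.22961716 -2.52883612] 10.620198459600518
```

View pics/s12b.png

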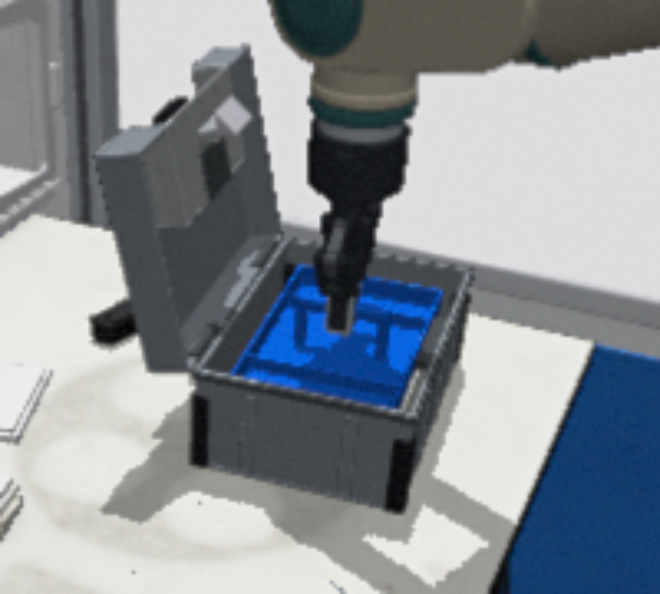

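View pics/w12.png

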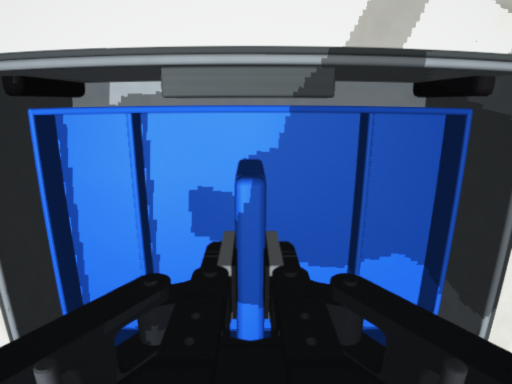

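The tray is centred inside the tub, with its rim corners at (30,110) and (470,110). Lowering the last 21 mm slowly, watching the force.

>>> apply_moves(rows=[0,0,0.4,0,0,0,0.8,0,0,0,1.1,0,0,0,1.4,0,0,0,1.5,0,0,0,1.5,0])

```text
time_s: 15.7
tool_pos: [519.8, -148.1, 242.5]
tool_rot: [-3.141, -0.0, 1.669]
ft_force: [-0.9, 0.2, -2.4]
opening: 10.5
```

>>> apply_moves(rows=[0,0,0.15,0,0,0,0.3,0,0,0,0.45,0,0,0,0.6,0,0,0,0.6,0])

```text
time_s: 16.2
tool_pos: [519.8, -148.1, 237.0]
tool_rot: [3.141, 0.0, 1.669]
ft_force: [-1.4, 0.6, -0.3]
opening: 10.6
```

```bash
python3 - <<'E'
from h import *
s=robot.state(); print(s['tool_pos'],s['tool_rot'],s['ft_force'],s['torque'],s['opening'])
snap('side','s13')
cv2.imwrite('pics/s13b.png',cv2.resize(load('s13')['frame'][60:240,220:420,::-1],None,fx=3.3,fy=3.3))
E
```

```text
[ 519.8354083  -148.12177191  237.04273813] [3.14135643e+00 1.70165790e-05 1.66902046e+00] [-1.39486057  0.64303429 -0.25467156] [0.05921543 0.24345552 0.01940796] 10.590189004365337
```

View pics/s13b.png

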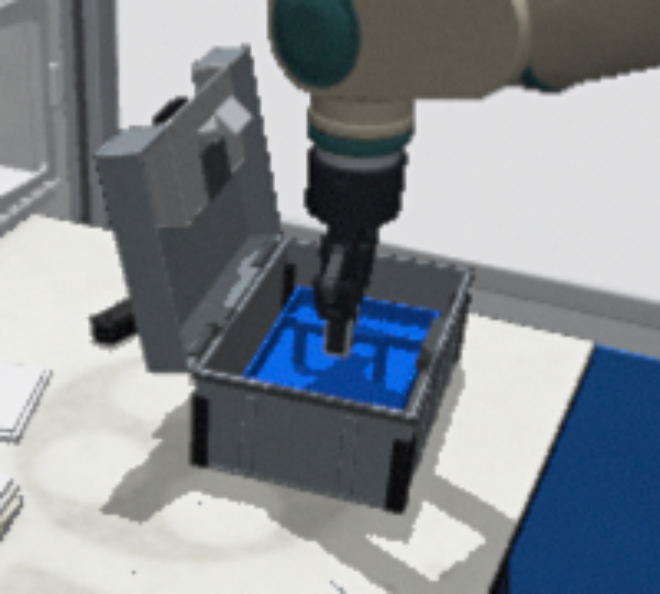

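>>> apply_moves(rows=[0,0,0.1,0,0,0,0.2,0,0,0,0.2,0])

```text
time_s: 16.55
tool_pos: [519.9, -148.1, 237.0]
tool_rot: [3.141, 0.0, 1.669]
ft_force: [-8.0, 2.8, 13.4]
opening: 10.1
```

Firm contact (13 N) at exactly the expected home height (TCP z 237, so tray origin 28 mm). Releasing and backing up.

>>> apply_moves(rows=[0,0,-0.2,0,0,0,-0.2,0,0,0,-0.2,0,0,0,-0.2,0], jaw=0)

```text
time_s: 16.95
tool_pos: [519.8, -148.1, 236.5]
tool_rot: [-3.141, -0.0, 1.669]
ft_force: [0.6, -0.6, 0.1]
opening: 42.5
```

>>> apply_moves(rows=[0,0,-1,0,0,0,-3,0,0,0,-6,0,0,0,-10,0,0,0,-14,0,0,-2,-18,0,0,-4,-22,0,0,-4,-24,0,0,-4,-24,0])

```text
time_s: 17.85
tool_pos: [479.1, -151.9, 481.7]
tool_rot: [3.134, 0.004, 1.669]
ft_force: [-0.4, -0.5, 0.2]
opening: 42.9
```

```bash
python3 - <<'E'
from h import *
s=robot.state(); print(s['tool_pos'],s['tool_rot'],s['ft_force'],s['opening'])
d=snap('wrist','w14'); snap('side','s14'); snap('top','t14')
cv2.imwrite('pics/w14b.png',cv2.resize(d['frame'][:,:,::-1],(800,600),interpolation=cv2.INTER_CUBIC))
E
```

```text
[ 479.12096019 -151.91326823  481.7094257 ] [3.13420326 0.00374568 1.66863375] [-0.39188991 -0.45335437  0.17219338] 42.85675378017746
```

View pics/w14b.png

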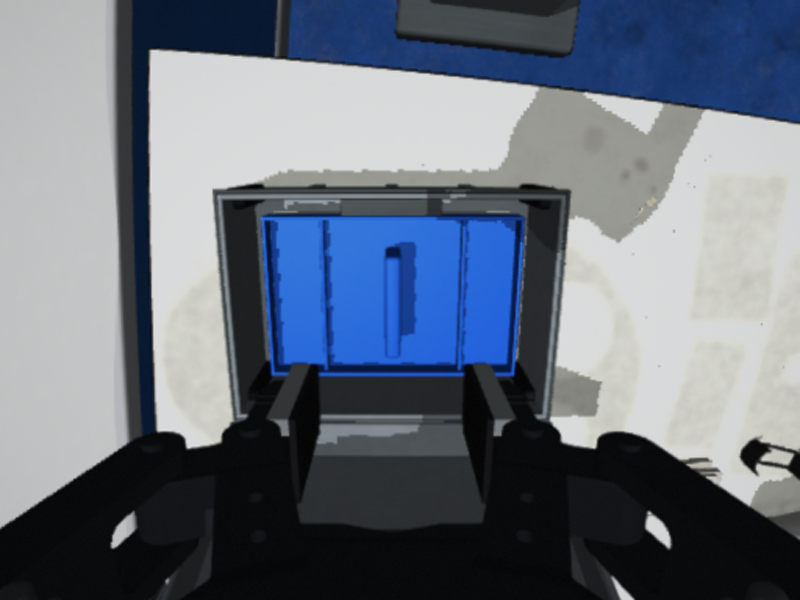

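View pics/s14.png

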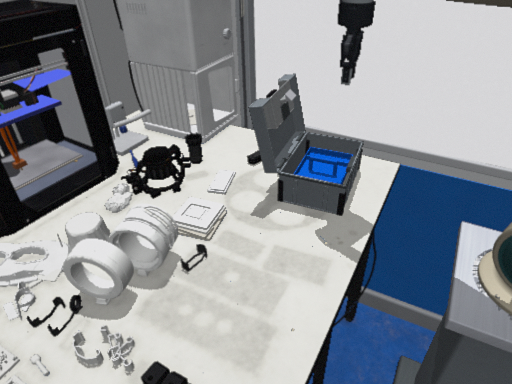

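```bash
python3 - <<'E'
from h import *
d=load('w14')
for z in (50,60,66):
    P=onz(d,np.array([(261,216),(524,216),(517,375),(273,376)],float)/1.5625-.2,z)
    print(z,P.mean(0).round(1),[np.linalg.norm(P[i]-P[i-1]).round(1) for i in range(4)])
# tray height from two views: rim corners seen by side? lid angle: intersect plane box y=+125
cv2.imwrite('pics/s14b.png',cv2.resize(load('s14')['frame'][65:220,240:370,::-1],None,fx=5,fy=3.85,interpolation=cv2.INTER_CUBIC))
E
```

```text
50 [ 522.8 -145.8   50. ] [np.float64(134.1), np.float64(203.8), np.float64(133.0), np.float64(205.8)]
60 [ 520.1 -146.1   60. ] [np.float64(130.7), np.float64(198.7), np.float64(129.7), np.float64(200.7)]
66 [ 518.5 -146.3   66. ] [np.float64(128.7), np.float64(195.7), np.float64(127.7), np.float64(197.6)]
```

View pics/s14b.png

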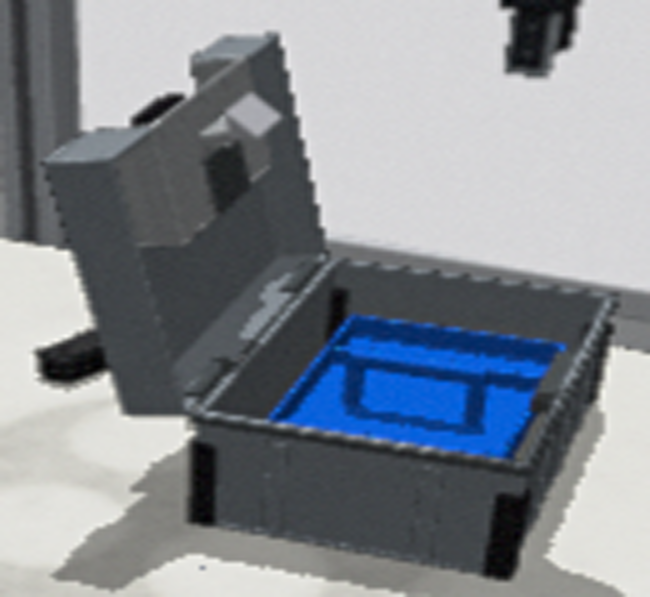

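The tray rim measures 130 × 200 mm at the expected 60 mm rim height, so it is home and centred. Checking the lid angle from its left side face.

```bash
python3 - <<'E'
from h import *
d=load('s14'); q=np.array([(45,162),(125,411),(118,165)],float)/[5,3.85]+[240,65]-.4
o,v=ray(d,q); b=.098; n=np.array([-np.sin(b),np.cos(b),0]); O=np.array([520.2,-147.5,0])
t=((125-(o-O)@n)/(v@n)); P=o+v*t[:,None]-O; x=P@[np.cos(b),np.sin(b),0]
print(np.c_[x,P[:,2]].round(1)); dx=x[0]-x[1]; dz=P[0,2]-P[1,2]; print('len',np.hypot(dx,dz),'angle',np.pi/2+np.arctan2(dx,dz))
E
```

```text
[[158.  262.6]
 [119.3  91.9]
 [121.1 266.1]]
len 175.04658012787635 angle 1.7940751850052503
```

```bash
python3 - <<'E'
from h import *
a=load('side0')['frame'].astype(int);b=load('s14')['frame'].astype(int)
m=(np.abs(a-b).max(2)>60).astype(np.uint8); m=cv2.morphologyEx(m,cv2.MORPH_OPEN,np.ones((3,3)))
n,l,s,c=cv2.connectedComponentsWithStats(m)
print(s[1:].tolist())
E
```

```text
[[338, 0, 38, 85, 1890], [454, 0, 58, 8, 278], [256, 74, 49, 58, 1591], [473, 95, 39, 77, 1901], [305, 121, 61, 19, 481], [255, 129, 36, 44, 878], [274, 129, 8, 5, 31], [283, 131, 3, 3, 9], [287, 131, 6, 5, 24], [300, 133, 4, 4, 15], [282, 134, 71, 50, 1984], [252, 183, 26, 35, 452], [483, 183, 3, 4, 12], [497, 187, 15, 43, 422], [490, 190, 3, 3, 9], [278, 209, 48, 14, 146], [316, 213, 57, 49, 1267], [492, 225, 20, 40, 492], [203, 262, 127, 120, 8248], [449, 273, 63, 77, 3069]]
```

Only the robot, lid, box, tray and their shadows have changed, so the bystanders are undisturbed. Handing in.

```bash
python3 -c "
from bench import robot
print(robot.close_job(), robot.state()['time_s'])"
```

```text
the job is handed in; nothing more can be done
the job is handed in; nothing more can be done
```

The box is open with the lid standing on its own, the blue tray is seated in the white tray, and the job was handed in at about 18 s of the 72 s.

- **Lid:** I pinched the paddle by its sides and pulled it up, which tripped the latch. I then swung the lid along its arc and let go past upright. After release the side view put it at about 1.79 rad. I had aimed for 1.70, and the single-view estimate is rough, but both are past upright (1.57) and below the 1.85 stop.
- **Tray:** I carried the tray level by its bar and lowered it into the sockets. It met firm contact (13 N) at the expected home height of 28 mm. Afterwards the wrist view showed the rim at 130 × 200 mm when taken at the expected 60 mm height, and centred to about 1–1.5 mm.
- **Other things on the table:** Comparing the side view before and after showed changes only at the robot, lid, box, tray and their shadows. The part of the table behind the lid was partly hidden from the side camera. I did not compare the top view.
- **One disagreement:** Before the final lowering, the wrist view put the tray up to 2.5 mm off the box centre in x, against about 0.5 mm from the earlier fix. I shifted it by 1 mm, and the lugs went in without resistance.

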